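# Slide the sample cylinder under the feeder spout and start the feeder

### The arm

A 6-joint arm with a two-finger parallel gripper is mounted at the origin on the work surface. World frame = base frame: x ahead of the robot, y to its left, z up, the work surface at z = 0. Lengths are in m, angles in rad, forces in N, time in s.
With the tool pointing down it reaches from about 0.275 to 0.85 m from the base axis. Payload 19 kg.
Tool frame: the origin (TCP) lies midway between the tips of the shut fingers; the grasp point (between the pads) lies 19 mm behind it; x points along the fingers, y is the direction in which the jaws open and shut, and the axes are right-handed (so a half turn about x gives the same grasp; the last joint's range is limited). The gripper opens to 85 mm and grips with 20 to 120 N. Pads are 22 mm wide; open, the fingers measure 114 mm over their backs; the gripper's body (76 mm by 85 mm) begins 54 mm behind the grasp point. The pads swing forward as they close: fully open they stand 13 mm farther back than shut.
Start: joints at [-1.276, 0.15, 1.437, -0, 1.554, -0.134], TCP at [0.239, -0.523, 0.231] pointing down, gripper open.
Joint ranges: [-2.8, 2.8], [-0.68, 2.1], [0.12, 2.68], [-1.39, 4.53], [0.16, 2.79], [-2.81, 2.81]. Speed limits (rad/s): [1.89, 1.89, 2.22, 3.01, 3.01, 3.01].

### API

Orientations are given as a unit quaternion [x, y, z, w].
In Python, from station import r gives the robot as it stands. Calls block until the motion is done:
- r.move_pose(position, orientation): joint-space move of the TCP to a pose.
- r.servo_line(position, rate=0.15, orientation=None, stop_force=None): straight line of the TCP; orientation=None keeps the orientation; rate is the mean speed in m/s. With stop_force (N) it stops when the force on the tool has changed by that much, and returns True; else False.
- r.goto_joints(angles): joint-space move.
- r.let_go() and r.gripper_close(grasp_force=None): open the fingers fully, or close them until they stop; grasp_force is the grip in N (None keeps the last).
- r.sleep(seconds).
- r.inverse_kinematics(position, orientation): joint angles nearest the present ones, or None.
- r.read_camera(name): name is "scene" or "top" or "wrist"; returns the picture (384x512x3 uint8, red, green, blue); there is no depth.
- r.calibration(name): a dict with "fx", "fy", "cx", "cy" (pixels), "k1" (the pictures are not rectified: a ray, as slopes to the right and down, at radius r is drawn at 1 + k1 r^2 times it, then the intrinsics apply), "camera_from_world" (4x4, takes a point from world to camera coordinates). Camera axes: x right, y down, z forward; pixel columns grow to the right and rows downward; lengths in m; the calibration is good to about 2 mm. A picture is of the moment at which its call begins: read the wrist's pose just before it. calibration takes no time and is no camera call; for the wrist camera it gives the pose at the moment of the call.
A pose or a line that the arm cannot do raises r.MotionError and nothing moves.
- r.finish_job(): hands the job in, once; it reports no verdict.
Readings, each from a call of its own:
- r.current_clock(): time.
- r.current_joints(): joint angles.
- r.current_joint_velocities(): joint speeds.
- r.current_joint_torque(): joint torques, N m.
- r.current_tcp_pos(): TCP position.
- r.current_ee_rot(): TCP orientation.
- r.current_force(): force on the tool from outside, world axes, zero at the start.
- r.current_wrist_torque(): the same for the moment, N m.
- r.current_width(): opening from 0.0 (shut) to 1.0 (fully open).
Only numpy, scipy, OpenCV 4.12 (cv2) and the standard library are available. Lean on these libraries where they do the work, as an engineer would, in place of code of your own. Each camera call takes 0.05 s, during which the arm holds its last target.

### The job

Gently push the tall open sample cylinder, low on its body so that it slides upright without tipping, until its open mouth stands squarely under the feeder's spout; never pick it up or squeeze it, and do not bump the feeder. Only then press the green START button right down and let it go. Do not press STOP, and leave everything else on the bench where it is.

Things in the scene. Friction and masses are not known exactly. Their poses are not given: they have to be found in the camera images.
- cylinder_mouth (a point): Centre of the open mouth of the open sample cylinder (z: its axis, upward): a frosted clear tube, 52 mm outside, 46 mm inside diameter, no lid, on a solid blue foot disc 60 mm wide and 18 mm high. 205 mm tall in all, 0.2 to 0.4 kg, loose. Pushed below about 35 mm of height it slides; pushed much higher it tips over.
- cylinder_foot (a point): Centre of that cylinder's blue foot, on its axis 9 mm above the underside. z is the axis, upward.
- spout (a point): The feeder's outlet: centre of the open lower end of the spout, a vertical steel pipe stub (26 mm outside, 20 mm inside diameter), 222 mm above the bench, 17 mm above the standing cylinder's rim. It hangs under the free end of the horizontal screw tube (40 mm thick, axis 278 mm up), which ends 44 mm past the spout and runs the other way, along this point's +y (robot's left), to the machine.
- feeder: The screw feeder, fixed: steel frame, hopper and motor on a green plinth 300 x 300 mm, 120 mm high. Origin: the spot on the bench straight below the spout; the plinth's centre lies 460 mm from it along this body's +y (the robot's left). The hopper reaches 550 mm up; the motor sticks out farther along +y.
- start_top (a point): Centre of the top of the green START push button, 28 mm wide, 74 mm above the bench, on a fixed yellow push-button box (74 x 128 mm, 56 mm high; its long side is this point's y axis; START is on its +y half). Pressed straight down, travel 6 mm; it springs back.
- start (a joint): Travel of the START button: 0 released, 0.006 m fully down (5 N); it counts as pressed beyond 0.004 m.
- stop_top (a point): Centre of the top face of the red STOP button of the same shape, on the same box, 60 mm from START. Not to be pressed.
- stop (a joint): Travel of the STOP button: 0 released, 0.006 m fully down.
- capped_a: A closed sample cylinder: white opaque tube with an orange lid on the same blue foot (60 mm), 209 mm tall. Origin: centre of its underside. To be left alone.
- capped_b: Another closed sample cylinder, white with an orange lid, 60 mm foot, 209 mm tall. Origin: centre of its underside. To be left alone.
- beaker: Frosted plastic beaker, 92 mm wide, 110 mm tall, on the bench scale (250 x 210 mm, pan 71 mm above the bench). Origin: centre of its underside. To be left alone.
- jar: Amber jar with a black lid, 76 mm wide, 95 mm tall. Origin: centre of its underside. To be left alone.
- squeeze: White plastic bottle with a red cap, 60 mm wide, 160 mm tall. Origin: centre of its underside. To be left alone.
- brush_grip (a point): Handle of a hand brush lying on the bench. To be left alone.
- wrench_grip (a point): Handle of a wrench lying on the bench. To be left alone.
- cylinder: The open sample cylinder as a body; origin: centre of the underside of its foot.

How it is judged:
By the outcome, as a careful person would: the job done as asked, in the order asked, and still so for the second after the job is handed in, with the robot touching nothing.
It also fails if it takes over 61 s, if anything falls off the work surface, if the arm or the gripper's body presses on something with over 40 N, if the wrist force passes 120 N, or if a joint passes its speed limit or range.

## Working session

There is one attempt and no reset: what is moved stays moved. The work goes in short steps, each a Python script; the robot and the scene stay as the last script left them, time stands still between calls to the robot, and variables do not carry over. Pictures are saved under pics/ and viewed, and the job is handed in when it is done.

```bash
ls; mkdir -p pics
python3 - <<'E'
from station import r
import cv2,numpy as np
print(r.current_clock())
for n in ["scene","top","wrist"]:
    c=r.calibration(n); print(n,c["fx"],c["fy"],c["cx"],c["cy"],c["k1"]);print(np.round(c["camera_from_world"],4).tolist())
    im=r.read_camera(n); cv2.imwrite(f"pics/{n}0.png",im[:,:,::-1])
E
```

```text
pics
0.0
scene 359.46062952169177 359.46062952169177 262.9168042842521 191.33144857133368 0.020080007301294445
[[0.5121, 0.8589, 0.0065, -0.267], [0.6296, -0.3702, -0.6831, -0.2638], [-0.5843, 0.3539, -0.7303, 1.398], [0.0, 0.0, 0.0, 1.0]]
top 398.26306009413275 398.26306009413275 257.33131107541453 195.6418460860201 0.037118415805173784
[[0.0227, -0.9997, -0.0135, -0.0109], [-0.9969, -0.0216, -0.0759, 0.5696], [0.0756, 0.0151, -0.997, 1.3561], [0.0, 0.0, 0.0, 1.0]]
wrist 315.71124734978605 315.71124734978605 254.16670559728644 189.84722496210946 -0.05966536640893455
[[0.4153, -0.9097, -0.0003, -0.5757], [-0.8606, -0.393, 0.3238, -0.043], [-0.2947, -0.1342, -0.9461, 0.3804], [0.0, 0.0, 0.0, 1.0]]
```

View pics/scene0.png

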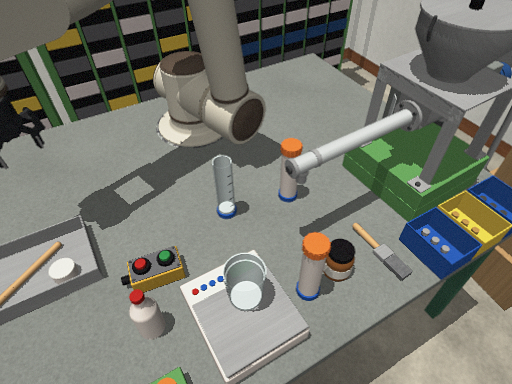

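View pics/top0.png

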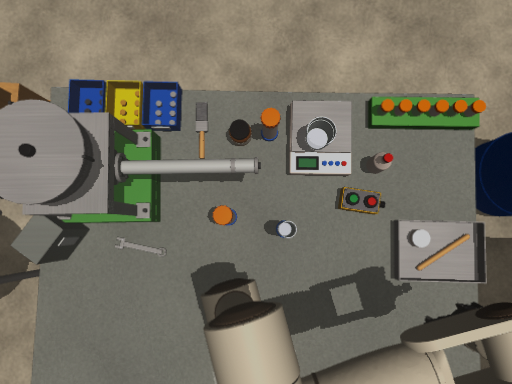

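View pics/wrist0.png

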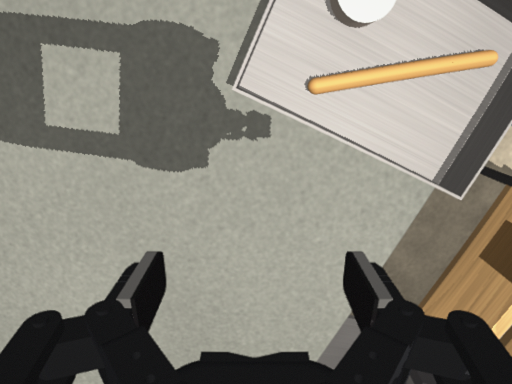

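The scene view shows the open cylinder with its foot near (227,211), the tube end with the spout near (303,177), and START near (166,257). In the top view the mouth is at (287,229), the tube tip at (258,166) and START at (354,199). I'll zoom in to measure them.

Run:
```python
import cv2,numpy as np
s=cv2.imread("pics/scene0.png");t=cv2.imread("pics/top0.png")
a=cv2.resize(s[130:230,190:340],None,fx=5,fy=5,interpolation=cv2.INTER_CUBIC)
b=cv2.resize(t[145:255,200:400],None,fx=4,fy=4,interpolation=cv2.INTER_CUBIC)
cv2.imwrite("pics/a.png",a);cv2.imwrite("pics/b.png",b)
```

```text
(no output)
```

View pics/a.png

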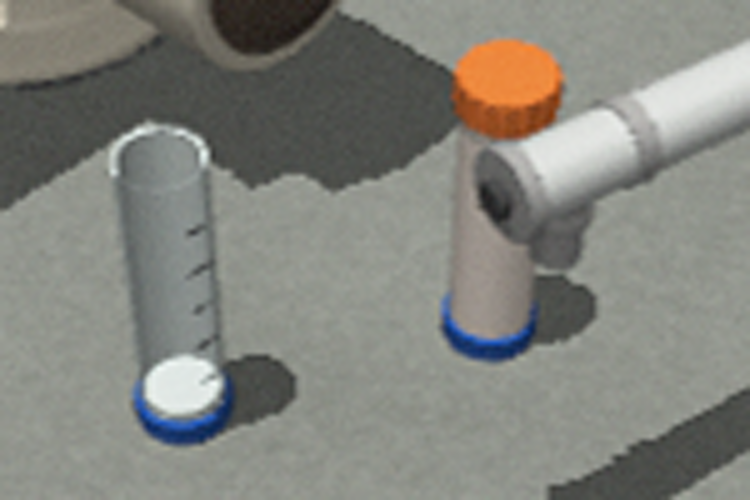

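View pics/b.png

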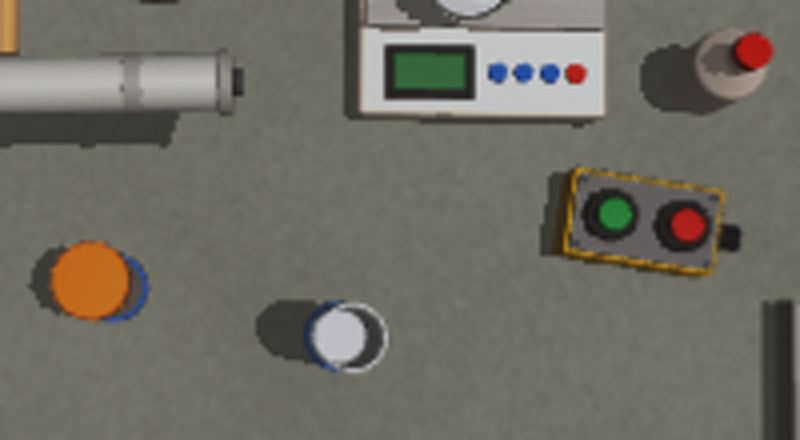

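```bash
cat > h.py <<'E'
import numpy as np,cv2
from station import r
def ray(n,u,v,c=None):
    c=c or r.calibration(n)
    x,y=(u-c["cx"])/c["fx"],(v-c["cy"])/c["fy"]
    q=np.hypot(x,y);s=q
    for _ in range(20): s=q/(1+c["k1"]*s*s)
    if q>0:x*=s/q;y*=s/q
    M=np.array(c["camera_from_world"]);R=M[:3,:3];t=M[:3,3]
    return -R.T@t,R.T@np.array([x,y,1])
def onz(n,u,v,z,c=None):
    o,d=ray(n,u,v,c);return o+d*(z-o[2])/d[2]
def proj(n,p,c=None):
    c=c or r.calibration(n)
    q=np.array(c["camera_from_world"])@np.append(p,1);x,y=q[0]/q[2],q[1]/q[2];f=1+c["k1"]*(x*x+y*y)
    return np.array([c["fx"]*x*f+c["cx"],c["fy"]*y*f+c["cy"]])
E
python3 - <<'E'
from h import *
np.set_printoptions(precision=4,suppress=True)
T=lambda x,y:((x+.5)/4+199.5+0,(y+.5)/4+144.5)
S=lambda x,y:((x+.5)/5+189.5,(y+.5)/5+129.5)
def tp(l,p,z):print(l,onz("top",*T(*p),z))
def sp(l,p,z):print(l,onz("scene",*S(*p),z))
tp("tube end flange top",(233,81),.278);tp("nub end",(243,81),.278)
tp("tube left axis",(20,83.5),.278)
sp("spout",(557,260),.222)
tp("mouth",(352,337),.205);sp("mouth",(160,152),.205)
tp("inner base",(339,335),.018);sp("inner base",(183,386),.018)
tp("start",(616,213),.074);tp("stop",(687,225),.074)
tp("capA",(90,280),.209);sp("capA",(508,74),.209)
E
```

```text
tube end flange top [ 0.6376 -0.0017  0.278 ]
nub end [ 0.6377 -0.0088  0.278 ]
tube left axis [0.6326 0.149  0.278 ]
spout [0.6422 0.0338 0.222 ]
mouth [ 0.4587 -0.0934  0.205 ]
mouth [ 0.457  -0.0902  0.205 ]
inner base [ 0.459  -0.0938  0.018 ]
inner base [ 0.4587 -0.0917  0.018 ]
start [ 0.5652 -0.3177  0.074 ]
stop [ 0.5566 -0.3759  0.074 ]
capA [0.4965 0.1025 0.209 ]
capA [0.5004 0.1014 0.209 ]
```

```bash
cat >> h.py <<'E'
from scipy.spatial.transform import Rotation as Ro
def tilt(az,el,flip=1):
    # x along fingers: horizontally az, down by el
    x=np.array([np.cos(el)*np.cos(az),np.cos(el)*np.sin(az),-np.sin(el)])
    y=flip*np.array([-np.sin(az),np.cos(az),0]);z=np.cross(x,y)
    return Ro.from_matrix(np.stack([x,y,z],1)).as_quat()
E
python3 - <<'E'
from h import *
np.set_printoptions(precision=3,suppress=True)
q=r.current_ee_rot();p=r.current_tcp_pos();Rt=Ro.from_quat(q).as_matrix();print(Rt)
M=np.array(r.calibration("wrist")["camera_from_world"])
print("cam in tool",Rt.T@(-M[:3,:3].T@M[:3,3]-p),"look",Rt.T@M[2,:3])
d=np.array([.637-.4585,.036+.0925]);az0=np.arctan2(d[1],d[0]);u=d/np.linalg.norm(d);print(az0)
for el in (45,55,65):
  for daz in (-40,-20,0,20):
   for f in (1,-1):
    o=[]
    for c in (np.array([.4585,-.0925])-.09*u,np.array([.4585,-.0925])-.04*u,np.array([.637,.036])-.04*u):
      j=r.inverse_kinematics([*c,.014],tilt(az0+np.radians(daz),np.radians(el),f)); o.append(None if j is None else np.array(j))
    print(el,daz,f,o)
s=cv2.imread("pics/scene0.png")
cv2.imwrite("pics/a2.png",cv2.resize(s[155:195,280:330],None,fx=14,fy=14,interpolation=cv2.INTER_CUBIC))
E
```

```text
[[-0.     0.416 -0.909]
 [ 0.001 -0.909 -0.416]
 [-1.    -0.001 -0.   ]]
cam in tool [-0.143  0.001 -0.082] look [0.946 0.001 0.324]
0.6239492576850305
45 -40 1 [None, None, None]
45 -40 -1 [array([-1.068, -0.326,  2.583,  1.099,  0.728, -0.227]), array([-0.816, -0.261,  2.545,  1.186,  0.541, -0.133]), None]
45 -20 1 [array([-1.189, -0.133,  2.453,  0.986,  1.003,  2.611]), array([-0.996, -0.114,  2.438,  1.066,  0.881,  2.697]), None]
45 -20 -1 [array([-1.189, -0.133,  2.453,  0.986,  1.003, -0.53 ]), array([-0.996, -0.114,  2.438,  1.066,  0.881, -0.444]), array([-0.326,  0.133,  2.188,  1.279,  0.431, -0.133])]
45 0 1 [array([-1.173,  0.045,  2.287,  0.837,  1.188,  2.435]), array([-1.025,  0.053,  2.279,  0.908,  1.107,  2.51 ]), None]
45 0 -1 [array([-1.173,  0.045,  2.287,  0.837,  1.188, -0.707]), array([-1.025,  0.053,  2.279,  0.908,  1.107, -0.632]), array([-0.457,  0.219,  2.079,  1.114,  0.769, -0.325])]
45 20 1 [array([-1.098,  0.192,  2.114,  0.69 ,  1.346,  2.302]), array([-0.978,  0.2  ,  2.104,  0.753,  1.289,  2.372]), array([-0.506,  0.338,  1.914,  0.945,  1.052,
[... 1873 characters left out ...]
,  0.89 ,  0.121]), array([-0.712, -0.125,  2.264,  0.505,  0.817,  0.269]), array([-0.214,  0.173,  1.958,  0.335,  0.648,  0.851])]
65 0 1 [None, None, array([-0.29 ,  0.218,  1.902,  0.483,  0.805, -2.784])]
65 0 -1 [array([-0.903, -0.071,  2.217,  0.512,  1.038, -0.231]), array([-0.763, -0.035,  2.183,  0.525,  0.977, -0.111]), array([-0.29 ,  0.218,  1.902,  0.483,  0.805,  0.357])]
65 20 1 [array([-0.888,  0.031,  2.117,  0.456,  1.166,  2.633]), array([-0.764,  0.063,  2.084,  0.481,  1.121,  2.735]), None]
65 20 -1 [array([-0.888,  0.031,  2.117,  0.456,  1.166, -0.509]), array([-0.764,  0.063,  2.084,  0.481,  1.121, -0.406]), array([-0.331,  0.288,  1.81 ,  0.511,  0.985, -0.007])]
```

View pics/a2.png

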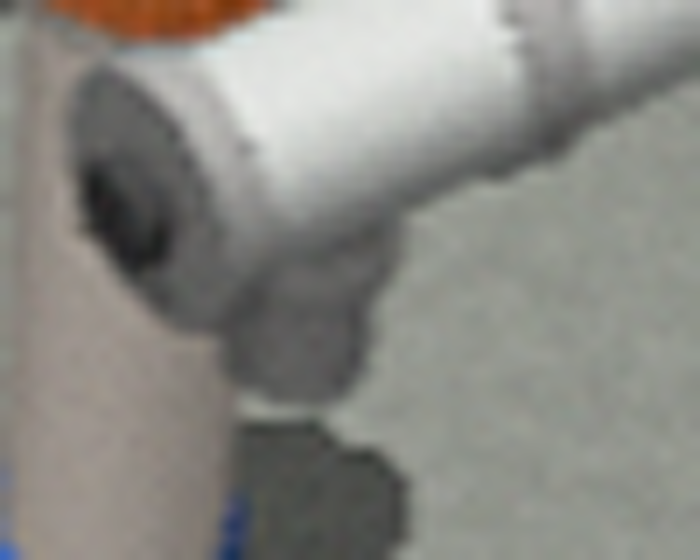

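Run:
```python
from h import *
np.set_printoptions(precision=4,suppress=True)
print(onz("scene",300.75,179.9,.222))
def circ(n,c,rad):
    P=np.array([proj(n,[c[0]+rad*np.cos(a),c[1]+rad*np.sin(a),c[2]]) for a in np.linspace(0,6.283,60)]);return P.min(0),P.max(0)
for c in ([.637,.036,.222],[.6335,.037,.222],[.64,.034,.222]):print(c,proj("scene",c),circ("scene",c,.013))
print("obs x",228.5/14+279.5,365.5/14+279.5,"ymax",403.5/14+154.5)
print("tube end in top, flange", [onz("top",u,165.3,.278)[1] for u in (257.9,258.5,260.4)])
# candidate look poses
for p in ([.42,-.22,.22],[.45,-.2,.15],[.4,-.25,.2],[.5,-.2,.2]):
  d=np.array([.637,.036])-p[:2];az=np.arctan2(d[1],d[0])
  for el in (15,25,35):
    for f in (1,-1):
      j=r.inverse_kinematics(p,tilt(az,np.radians(el),f)); 
      if j is not None: print(p,el,f,np.array(j))
```

```text
[0.6371 0.0366 0.222 ]
[0.637, 0.036, 0.222] [300.5037 179.9556] (array([295.1652, 176.2187]), array([305.8541, 183.774 ]))
[0.6335, 0.037, 0.222] [300.0191 178.9338] (array([294.6954, 175.2172]), array([305.3545, 182.7312]))
[0.64, 0.034, 0.222] [300.5347 181.0052] (array([295.1813, 177.2474]), array([305.9002, 184.8451]))
obs x 295.82142857142856 305.60714285714283 ymax 183.32142857142858
tube end in top, flange [np.float64(-0.0018096639664978015), np.float64(-0.0035068803334879703), np.float64(-0.008880927617210325)]
[0.42, -0.22, 0.22] 15 1 [-1.2772  0.238   1.8832  1.0229  1.8878  2.4238]
[0.42, -0.22, 0.22] 15 -1 [-1.2772  0.238   1.8832  1.0229  1.8878 -0.7178]
[0.42, -0.22, 0.22] 25 1 [-1.2444  0.151   1.8597  0.9284  1.8158  2.4969]
[0.42, -0.22, 0.22] 25 -1 [-1.2444  0.151   1.8597  0.9284  1.8158 -0.6447]
[0.42, -0.22, 0.22] 35 1 [-1.1944  0.0749  1.8334  0.8235  1.7464  2.5774]
[0.42, -0.22, 0.22] 35 -1 [-1.1944  0.0749  1.8334  0.8235  1.7464 -0.5642]
[0.45, -0.2, 0.15] 15 1 [-1.1973  0.3612  1.9045  1.0224  1.7799  2.3166]
[0.45, -0.2, 0.15] 15 -1 [-1.1973  0.3612  1.90
[... 501 characters left out ...]
964  0.2174  1.8274  0.8843  1.8394  2.4331]
[0.4, -0.25, 0.2] 25 -1 [-1.2964  0.2174  1.8274  0.8843  1.8394 -0.7085]
[0.4, -0.25, 0.2] 35 1 [-1.2503  0.1356  1.8109  0.7868  1.7652  2.505 ]
[0.4, -0.25, 0.2] 35 -1 [-1.2503  0.1356  1.8109  0.7868  1.7652 -0.6365]
[0.5, -0.2, 0.2] 15 1 [-1.0713  0.3973  1.7142  1.0444  1.8717  2.4456]
[0.5, -0.2, 0.2] 15 -1 [-1.0713  0.3973  1.7142  1.0444  1.8717 -0.696 ]
[0.5, -0.2, 0.2] 25 1 [-1.0424  0.3161  1.6988  0.9414  1.7952  2.5072]
[0.5, -0.2, 0.2] 25 -1 [-1.0424  0.3161  1.6988  0.9414  1.7952 -0.6344]
[0.5, -0.2, 0.2] 35 1 [-0.9985  0.2434  1.6812  0.8299  1.7224  2.5773]
[0.5, -0.2, 0.2] 35 -1 [-0.9985  0.2434  1.6812  0.8299  1.7224 -0.5643]
```

Two views agree on the spout: about (0.637, 0.036) from both scene and top. The foot is at (0.4585, −0.0925) and START at (0.565, −0.318). I'll push low with the tool tilted 45° and the fingers shut, stop short, then look.

Run:
```python
from h import *
c=np.array([.4585,-.0928]);s=np.array([.6368,.036]);d=s-c;L=np.linalg.norm(d);u=d/L;az=np.arctan2(d[1],d[0]);q=tilt(az,np.radians(45),-1)
r.gripper_close(20)
r.move_pose([*(c-.10*u),.13],q)
r.servo_line([*(c-.09*u),.014],rate=.1,stop_force=15)
print(r.current_clock(),r.current_force())
print(r.servo_line([*(c-.045*u),.014],rate=.08,stop_force=8))
cv2.imwrite("pics/w1.png",r.read_camera("wrist")[:,:,::-1]);print(r.current_force())
print(r.servo_line([*(c+(L-.08)*u),.014],rate=.045,stop_force=8))
print(r.current_clock(),r.current_force(),r.current_tcp_pos())
for n in("scene","top","wrist"):cv2.imwrite(f"pics/{n}1.png",r.read_camera(n)[:,:,::-1])
s=cv2.imread("pics/scene1.png");t=cv2.imread("pics/top1.png")
cv2.imwrite("pics/a3.png",np.hstack([cv2.resize(s[120:240,210:340],None,fx=3,fy=3,interpolation=cv2.INTER_CUBIC),cv2.resize(t[140:260,210:340],None,fx=3,fy=3,interpolation=cv2.INTER_CUBIC)]))
```

```text
3.7167 [0.69808572 0.67217724 0.25417415]
False
[ 0.10721526 -0.70965722 -0.28978496]
False
8.7417 [-3.86777767 -1.6027345   1.60790336] [ 0.57193899 -0.01089193  0.01400457]
```

View pics/a3.png

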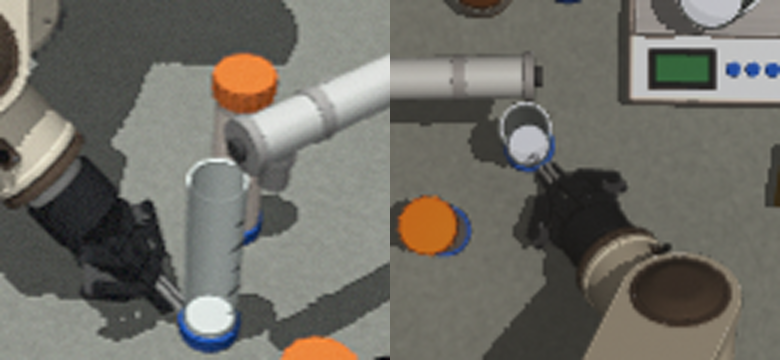

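View pics/wrist1.png

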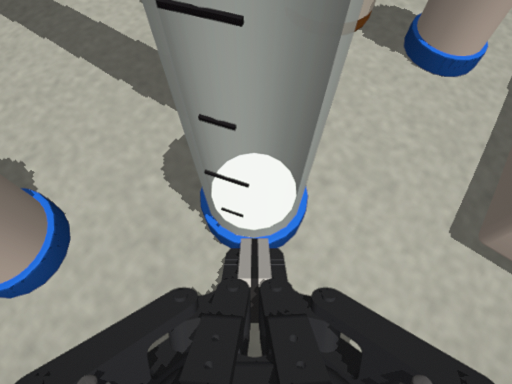

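View pics/scene1.png

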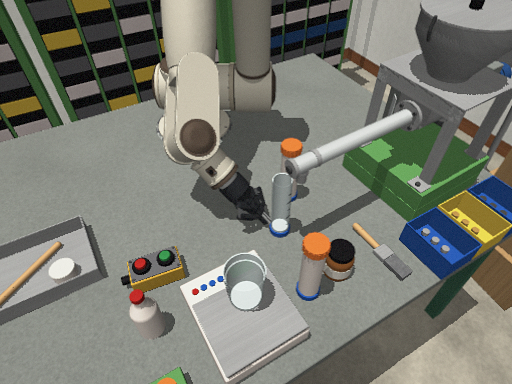

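The cylinder is upright with the finger tips against its foot. Next I'll measure it with the white floor disc and the blue foot in three views.

```bash
cat >> h.py <<'E'
def disc(im,guess,lo,rad=25,z=.018,n=None,c=None):
    m=(im.min(2)>lo).astype(np.uint8)
    k,l,st,ce=cv2.connectedComponentsWithStats(m)
    best=[(st[i,4],i) for i in range(1,k) if np.hypot(*(ce[i]-guess))<rad]
    a,i=max(best); pts=np.argwhere(l==i)[:,::-1].astype(np.float32)
    h=cv2.convexHull(pts)
    e=cv2.fitEllipse(h) 
    return a,ce[i],e
E
python3 - <<'E'
from h import *
np.set_printoptions(precision=4,suppress=True)
for n,g,lo in (("scene",(279.7,224.7),190),("top",(256.5,187.5),185),("wrist",(254,196),230)):
    im=cv2.imread(f"pics/{n}1.png"); a,ce,e=disc(im,np.array(g),lo)
    print(n,a,ce,e,onz(n,*ce,.018),onz(n,*e[0],.018))
E
```

```text
scene 147 [279.1701 224.3741] ((279.285888671875, 224.30787658691406), (11.99659538269043, 14.930501937866211), 91.63697052001953) [0.5962 0.0099 0.018 ] [0.5962 0.0104 0.018 ]
top 67 [255.3433 186.4627] ((255.38819885253906, 186.5220184326172), (7.264135360717773, 10.916802406311035), 81.6062240600586) [0.6018 0.0094 0.018 ] [0.6016 0.0093 0.018 ]
wrist 4607 [254.6857 190.8589] ((253.36900329589844, 190.89390563964844), (74.98632049560547, 83.42076873779297), 90.1559829711914) [0.599  0.0073 0.018 ] [0.5986 0.0079 0.018 ]
```

Run:
```python
from h import *
np.set_printoptions(precision=4,suppress=True)
p=np.array(r.current_tcp_pos());u=np.array([.0388,.0272]);u/=np.linalg.norm(u)
print(r.servo_line([*(p[:2]+.0465*u),.014],rate=.04,stop_force=10))
print(r.current_clock(),r.current_force(),r.current_tcp_pos())
for n in("scene","top","wrist"):cv2.imwrite(f"pics/{n}2.png",r.read_camera(n)[:,:,::-1])
for n,lo in (("scene",190),("wrist",230)):
    im=cv2.imread(f"pics/{n}2.png"); a,ce,e=disc(im,proj(n,[.636,.035,.018]),lo)
    print(n,a,ce,e,onz(n,*ce,.018),onz(n,*e[0],.018))
s=cv2.imread("pics/scene2.png")
cv2.imwrite("pics/a4.png",cv2.resize(s[155:235,270:340],None,fx=7,fy=7,interpolation=cv2.INTER_CUBIC))
```

```text
False
10.2 [-1.2534 -0.2957  1.5178] [0.6099 0.0158 0.014 ]
scene 154 [294.3961 229.7403] ((294.3904113769531, 229.7465057373047), (12.422969818115234, 15.31052303314209), 98.17304992675781) [0.6346 0.037  0.018 ] [0.6346 0.037  0.018 ]
wrist 4646 [254.2204 190.3254] ((252.8772430419922, 190.332763671875), (75.06111907958984, 83.56356811523438), 89.40451049804688) [0.6371 0.0344 0.018 ] [0.6367 0.0349 0.018 ]
```

View pics/a4.png

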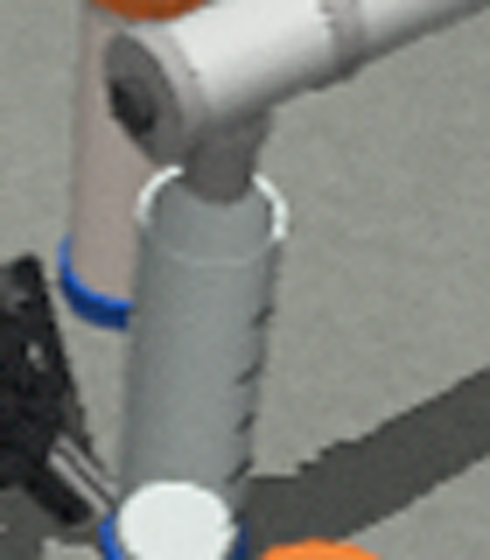

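View pics/wrist2.png

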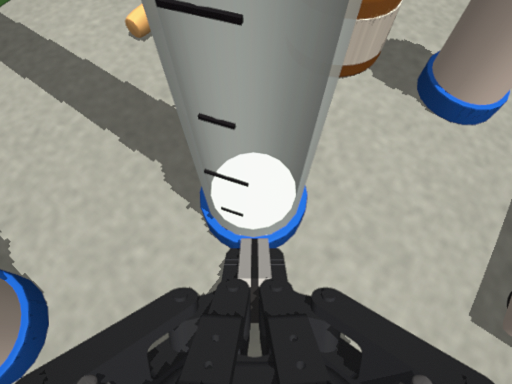

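Run:
```python
from h import *
np.set_printoptions(precision=4,suppress=True)
def ext(c,rad):
    P=np.array([proj("scene",[c[0]+rad*np.cos(a),c[1]+rad*np.sin(a),c[2]]) for a in np.linspace(0,6.283,90)])
    f=lambda p:((p-[269.5,154.5])*7-.5)
    return f(P.min(0)),f(P.max(0))
for x,y in((.6368,.036),(.6357,.036),(.6346,.037),(.641,.034)):
  print(x,y,"rim",ext([x,y,.205],.026),"spout",ext([x,y,.222],.013),"foot",ext([x,y,.0],.03))
im=cv2.imread("pics/scene2.png");
s=im[155:245,270:340];cv2.imwrite("pics/a5.png",cv2.resize(s[:45],None,fx=11,fy=11,interpolation=cv2.INTER_CUBIC))
```

```text
0.6368 0.036 rim (array([138.5459, 159.5282]), array([286.0902, 265.2209])) spout (array([178.8103, 151.1522]), array([253.6228, 204.0445])) foot (array([ 98.9877, 499.4446]), array([244.5977, 617.5703]))
0.6357 0.036 rim (array([136.8209, 157.6767]), array([284.2509, 263.216 ])) spout (array([177.03  , 149.2623]), array([251.7837, 202.0768])) foot (array([ 97.5328, 497.6519]), array([243.05  , 615.6294]))
0.6346 0.037 rim (array([137.4503, 154.8414]), array([284.7178, 260.1451])) spout (array([177.6235, 146.3683]), array([252.2937, 199.0633])) foot (array([ 98.1093, 494.9038]), array([243.4869, 612.6537]))
0.641 0.034 rim (array([140.4339, 168.6134]), array([288.5144, 275.0626])) spout (array([180.872 , 160.4269]), array([255.9601, 213.7027])) foot (array([100.4874, 508.2408]), array([246.5472, 627.0965]))
```

View pics/a5.png

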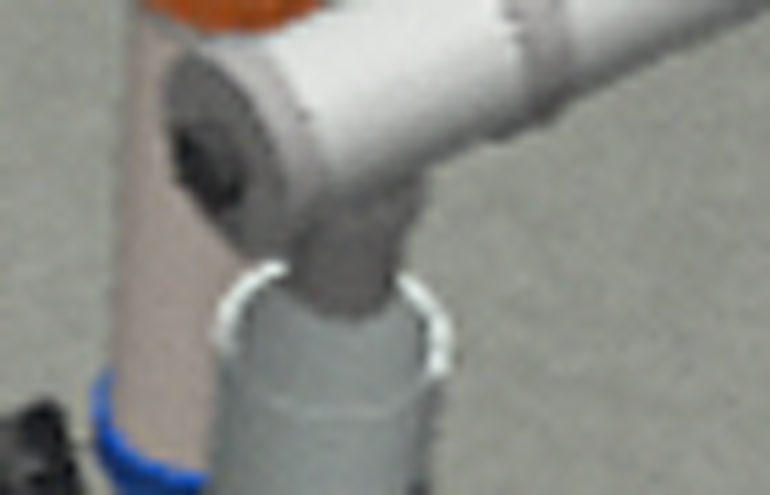

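In the scene view, the rim (x 137–288, bottom ~264 in the crop) and the spout (x 186–254, bottom ~204) both match a common axis at (0.637, 0.036) to within about 2 mm. I'll back off and press START.

Run:
```python
from h import *
np.set_printoptions(precision=4,suppress=True)
P=[]
for n,g in(("scene",(166,257)),("top",(354,199))):
    im=cv2.imread(f"pics/{n}0.png");h=cv2.cvtColor(im,cv2.COLOR_BGR2HSV)
    m=cv2.inRange(h,(50,120,60),(85,255,255));k,l,st,ce=cv2.connectedComponentsWithStats(m)
    i=min(range(1,k),key=lambda i:np.hypot(*(ce[i]-g))+ (99 if st[i,4]<20 else 0))
    P.append(onz(n,*ce[i],.074));print(n,st[i,4],ce[i],P[-1])
p=np.array(r.current_tcp_pos());u=Ro.from_quat(r.current_ee_rot()).as_matrix()[:2,0];u/=np.linalg.norm(u)
r.servo_line([*(p[:2]-.10*u),.016],rate=.08)
r.servo_line([*(p[:2]-.14*u),.2],rate=.15)
b=np.mean(P,0)
for a in np.radians([-180,-150,-120,-100,-80,-60,-30,0,30,60,90,120,150]):
    q=Ro.from_matrix(np.array([[0,-np.sin(a),np.cos(a)],[0,np.cos(a),np.sin(a)],[-1,0,0]])@np.diag([1,1,1])).as_quat()
    j=r.inverse_kinematics([b[0],b[1],.14],q)
    if j is not None:print(np.degrees(a),q,np.array(j))
print(r.current_clock(),r.current_joints())
cv2.imwrite("pics/scene3.png",r.read_camera("scene")[:,:,::-1]);cv2.imwrite("pics/top3.png",r.read_camera("top")[:,:,::-1])
```

```text
scene 96 [164.0938 255.1562] [ 0.5672 -0.3157  0.074 ]
top 55 [353.4364 197.9636] [ 0.5649 -0.3171  0.074 ]
-180.0 [ 0.7071  0.     -0.7071  0.    ] [-0.6284  0.345   1.3824 -0.      1.4142  0.9424]
-150.0 [ 0.683  0.183 -0.683  0.183] [-0.6284  0.345   1.3824 -0.      1.4142  0.4188]
-119.99999999999999 [ 0.6124  0.3536 -0.6124  0.3536] [-0.6284  0.345   1.3824 -0.      1.4142 -0.1048]
-100.0 [ 0.5417  0.4545 -0.5417  0.4545] [-0.6284  0.345   1.3824 -0.      1.4142 -0.4538]
-80.0 [ 0.4545  0.5417 -0.4545  0.5417] [-0.6284  0.345   1.3824 -0.      1.4142 -0.8029]
-59.99999999999999 [ 0.3536  0.6124 -0.3536  0.6124] [-0.6284  0.345   1.3824  0.      1.4142 -1.152 ]
-29.999999999999996 [ 0.183  0.683 -0.183  0.683] [-0.6284  0.345   1.3824 -0.      1.4142 -1.6756]
0.0 [0.     0.7071 0.     0.7071] [-0.6284  0.345   1.3824 -0.      1.4142 -2.1992]
29.999999999999996 [-0.183  0.683  0.183  0.683] [-0.6284  0.345   1.3824 -0.      1.4142 -2.7227]
90.0 [-0.5  0.5  0.5  0.5] [-0.6284  0.345   1.3824 -0.      1.4142  2.5132]
119.99999999999999 [ 0.6124 -0.3536 -0.6124 -0.3536] [-0.6284  0.345   1.3824 -0.      1.4142  1.9896]
150.0 [ 0.683 -0.183 -0.683 -0.183] [-0.6284  0.345   1.3824 -0.      1.4142  1.466 ]
13.1583 [-0.7788 -0.2127  2.0513  0.8194  1.267  -0.0768]
```

View pics/scene3.png

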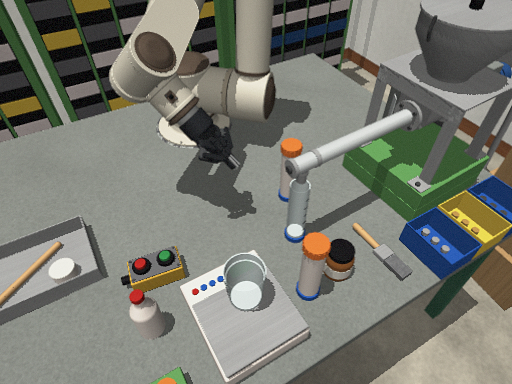

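Run:
```python
from h import *
q=[0,.70710678,0,.70710678];b=[.5655,-.317]
r.move_pose([*b,.16],q)
r.servo_line([*b,.08],rate=.08,stop_force=15)
cv2.imwrite("pics/scene4.png",r.read_camera("scene")[:,:,::-1]);cv2.imwrite("pics/wrist4.png",r.read_camera("wrist")[:,:,::-1])
print(r.current_clock(),r.current_force())
s=cv2.imread("pics/scene4.png");w=cv2.imread("pics/wrist4.png")
cv2.imwrite("pics/a6.png",np.hstack([cv2.resize(s[215:305,110:215],(400,343),interpolation=cv2.INTER_CUBIC),cv2.resize(w,(400,343))]))
```

```text
16.425 [ 0.25135013 -0.30969045  0.31182422]
```

View pics/a6.png

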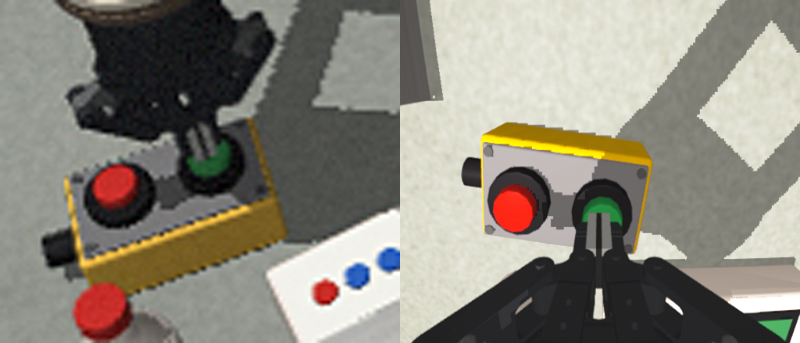

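The shut tips hang centred over the green button (right panel near (600,215)), and STOP is clear. Pressing now.

Run:
```python
from h import *
b=[.5655,-.317]
print(r.servo_line([*b,.0660],rate=.02,stop_force=14))
print(r.current_tcp_pos(),r.current_force());r.sleep(.3);print(r.current_tcp_pos(),r.current_force())
r.servo_line([*b,.10],rate=.05)
r.servo_line([*b,.20],rate=.12)
print(r.current_clock(),r.current_force())
for n in("scene","top"):cv2.imwrite(f"pics/{n}5.png",r.read_camera(n)[:,:,::-1])
im=cv2.imread("pics/scene5.png");a,ce,e=disc(im,proj("scene",[.636,.035,.018]),190);print(a,ce,onz("scene",*ce,.018))
```

```text
True
[ 0.56571117 -0.317154    0.07198546] [-1.36985928  1.0418857  10.49911768]
[ 0.56573461 -0.31714022  0.07192382] [-3.29019519  1.60295386 12.00172918]
18.9333 [0.15598797 0.07741237 0.46051619]
156 [294.40384615 229.71794872] [0.63451259 0.03708442 0.018     ]
```

View pics/scene5.png

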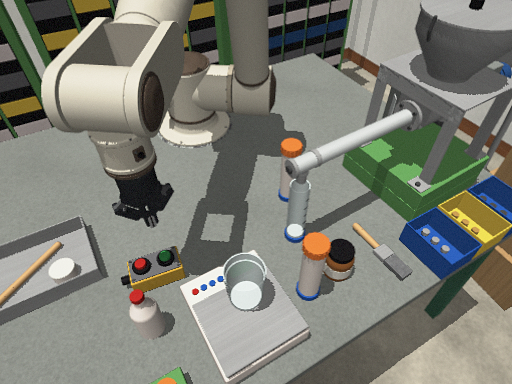

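The press stopped at TCP z = 0.072 under 12 N, which is higher than the expected 0.068. I can't tell whether the button bottomed out or the tips hit the collar, so I'll press again in small steps and log the force.

Run:
```python
from h import *
b=[.5655,-.317]
r.servo_line([*b,.085],rate=.12,stop_force=15)
f0=r.current_force()
for z in np.arange(.080,.0655,-.001):
    s=r.servo_line([*b,z],rate=.02,stop_force=12);r.sleep(.05)
    f=np.array(r.current_force())-f0
    print(round(z,4),np.round(r.current_tcp_pos(),4),np.round(f,2),s)
    if s or f[2]>25:break
for n in("scene","wrist","top"):cv2.imwrite(f"pics/{n}6.png",r.read_camera(n)[:,:,::-1])
print(r.current_clock())
s=cv2.imread("pics/scene6.png");w=cv2.imread("pics/wrist6.png")
cv2.imwrite("pics/a7.png",np.hstack([cv2.resize(s[215:305,110:215],(400,343),interpolation=cv2.INTER_CUBIC),cv2.resize(w[180:310,290:442],(400,343))]))
```

```text
0.08 [ 0.5655 -0.317   0.08  ] [-0.1   0.58 -0.24] False
0.079 [ 0.5655 -0.317   0.079 ] [-0.14  0.53  0.17] False
0.078 [ 0.5656 -0.317   0.0781] [-0.67 -0.15  1.46] False
0.077 [ 0.5656 -0.3171  0.0771] [-0.64 -0.76  1.77] False
0.076 [ 0.5655 -0.317   0.0761] [-0.59 -0.15  1.48] False
0.075 [ 0.5656 -0.317   0.0751] [ 0.48 -0.04  2.33] False
0.074 [ 0.5655 -0.317   0.074 ] [ 0.47 -0.33  2.74] False
0.073 [ 0.5655 -0.317   0.0731] [0.   0.19 4.43] False
0.072 [ 0.5656 -0.3171  0.0721] [ 0.36 -0.29  4.76] False
0.071 [ 0.5656 -0.3171  0.0719] [-4.21  2.09 14.51] False
0.07 [ 0.5657 -0.3171  0.0717] [-7.25  3.65 23.69] False
0.069 [ 0.5657 -0.3172  0.0716] [-10.54   6.    32.29] False
24.0417
```

View pics/a7.png

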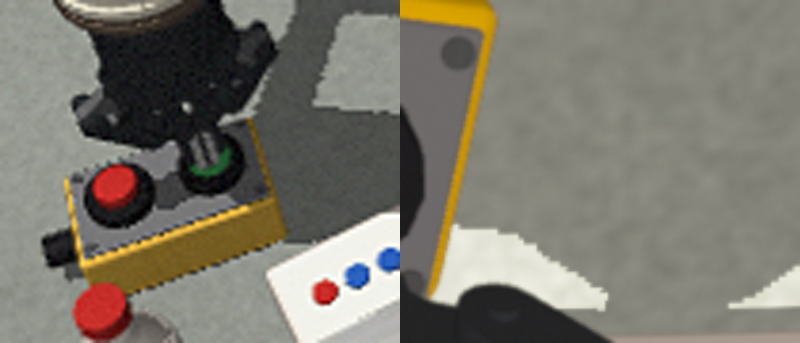

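The force rose from about 0 to 5 N over 6 mm (z 0.078 to 0.072), then met a hard stop. That is the button's full travel, so the tips sit about 4 mm below the TCP and both presses went right down. Releasing, checking and handing in.

Run:
```python
from h import *
b=[.5655,-.317]
r.servo_line([*b,.10],rate=.05);r.servo_line([*b,.20],rate=.12);r.sleep(.3)
print(r.current_clock(),r.current_force())
for n in("scene","top"):cv2.imwrite(f"pics/{n}7.png",r.read_camera(n)[:,:,::-1])
im=cv2.imread("pics/scene7.png");a,ce,e=disc(im,proj("scene",[.636,.035,.018]),190);print(a,ce)
a=cv2.imread("pics/top0.png");c=cv2.imread("pics/top7.png")
cv2.imwrite("pics/t.png",np.hstack([a[60:300,:400],c[60:300,:400]]))
cv2.imwrite("pics/a8.png",np.vstack([cv2.resize(c[100:220,190:400],(800,457)),]))
```

```text
26.0917 [0.54471618 0.30264795 0.41177148]
156 [294.40384615 229.71794872]
```

View pics/t.png

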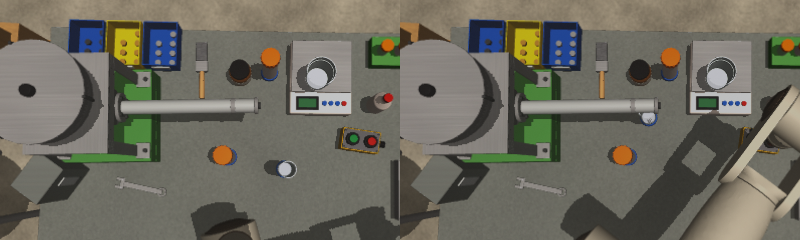

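View pics/scene7.png

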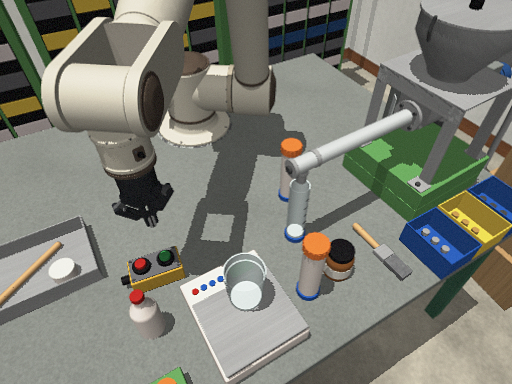

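The cylinder stands under the spout with its foot at (294,230) and the button has been released. Nothing else has moved compared with the first pictures.

```bash
python3 -c "
from station import r
r.finish_job();print(r.current_clock())"
```

```text
the job is handed in; nothing more can be done
the job is handed in; nothing more can be done
```

The open cylinder now stands upright under the spout, START has been pressed right down and released, and I handed the job in at about 26 s of the 61 s limit.

- **Push:** I slid the cylinder in two low pushes on its foot, with the fingers shut and tilted 45°. It stayed upright, and I never gripped or lifted it. The mouth and spout line up to about 2 mm in the scene view, near (0.637, 0.036). The wrist view agrees, and the scene view of the foot alone differs by about 3 mm. The cylinder did not move afterwards.
- **START, pressed twice:** The first press stopped at tool height 0.072 m instead of the expected 0.068 m, so I couldn't tell whether the button had bottomed out. I pressed again in 1 mm steps to check. The force rose to about 5 N over 6 mm and then hit a hard stop, so the button was fully down. The second press reached about 32 N upward (34 N in all) against that stop, under the 40 N limit. The finger tips sit about 4 mm below the nominal tool point, which explains the height difference.
- **Final check:** The last pictures show nothing else moved. STOP and the feeder were not touched, and the arm is clear of everything.

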